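Angle a profile rail past the post into its bay

ROBOT

A 6-joint arm with a two-finger parallel gripper is mounted at the origin on the work surface. World frame = base frame: x ahead of the robot, y to its left, z up, the work surface at z = 0. Lengths are in m, angles in rad, forces in N, time in s.
With the tool pointing down it reaches from about 0.2 to 0.875 m from the base axis. Payload 3.4 kg.
Tool frame: the origin (TCP) lies midway between the tips of the shut fingers; the grasp point (between the pads) lies 19 mm behind it; z points along the fingers, x is the direction in which the jaws open and shut, and the axes are right-handed (so a half turn about z gives the same grasp; the last joint's range is limited). The gripper opens to 94 mm and grips with 3 to 60 N. Pads are 16 mm wide; open, the fingers measure 119 mm over their backs; the gripper's body (75 mm by 177 mm) begins 78 mm behind the grasp point.
Start: joints at [1.18, 0.276, 1.505, -0, 1.361, -0.121], TCP at [0.153, 0.554, 0.205] pointing down, gripper open.
Joint ranges: [-2.89, 2.89], [-0.75, 2.08], [0.22, 2.7], [-1.18, 4.32], [0.11, 2.71], [-2.7, 2.7]. Speed limits (rad/s): [2.57, 2.57, 3.14, 3.14, 3.14, 3.14].

INTERFACE

Orientations are given as a unit quaternion [w, x, y, z].
In Python, from rig import robot gives the robot as it stands. The module is installed in compiled form; this text tells all that it offers.
- The arm moves only by the tool carry_out, never from a script. Its argument "deltas" is a list of rows, each a list of 7 numbers: the shift along the tool's x, y, z in units of 30 mm (1.0 is 30 mm), then the turn, a rotation vector about the tool's x, y, z in units of 5 degrees (1.0 is 5 degrees), then the closure, from 0 (fully open) to 1 (shut). A call has 1 to 5 rows; each row shifts and turns the commanded pose from where the row before left it, along the tool's axes as they then stand; what a row does not reach is not made up. A row lasts 1/10 s, in which the tool goes at most 50 mm and 8.59 degrees, less where a joint would pass 70% of its speed; a pose out of reach is approached as far as the arm can. A call is refused whole if a number of a shift passes 1 or a number of a turn 1, either way. A call with a gripper value outside its range is refused whole. The fingers move at their own pace and stop on an object; the grip force is fixed at half the most. Time passes only in rows, so rows that do not move let the fingers close. It gives the time, the measured TCP pose, the force and the opening at its end, in the units of the state.
- robot.get_obs(): the state, without advancing time (a new reading comes with each control period).
- robot.get_image(name): name is "scene" or "side" or "wrist"; returns a dict with "image" (384x512x3 uint8, blue, green, red), "vfov" (degrees; the focal length in pixels is half the picture's height over the tangent of half this angle, whatever the lens; pixels are square), "cx", "cy" (the principal point, pixels), "rvec" (rotation vector, rad) and "tvec" (3), from world to camera coordinates, as OpenCV has them. Camera axes: x right, y down, z forward; pixel columns grow to the right and rows downward; lengths in m; the calibration is good to about 2 mm. A picture is of the moment at which its call begins. There is no depth.
- robot.job_done(): hands the job in, once; it reports no verdict.
The state is a dict: "time": time; "qpos": joint angles; "joint_vel": joint speeds; "joint_torque": joint torques, N m; "ee_pos": TCP position; "eef_rot": TCP orientation; "ft_force": force on the tool from outside, world axes, zero at the start; "moment": the same for the moment, N m; "grip_width": finger opening in m.
Only numpy, scipy, OpenCV 4.12 (cv2) and the standard library are available. Lean on these libraries where they do the work, as an engineer would, in place of code of your own. Each camera call takes 0.05 s, during which the arm holds its last target. There are 200 camera calls.

TASK

Put the aluminium rail away in the black-fenced bay on the bench by pushing it: the post in the mouth leaves too little room to go in straight, so push one end, then the other, to angle it in behind the post, until the whole length lies up against the bay's back fence. Only push it, sliding flat on the bench: do not lift or tip it. Leave everything else where it stands.

Things in the scene. Friction and masses are not known exactly. Their poses are not given: they have to be found in the camera images.
- rail: Loose aluminium profile rail, a plain square bar 200 mm long, 30 mm wide, 30 mm high, about 0.2 to 0.45 kg, lying flat on the bench on the robot's side of the bay, off to the right. Origin: centre of its underside (bench height); x along its length, y across, z up. Both ends are alike. It slides on the bench with ordinary friction (a few N).
- rail_end_a (a point): Centre of the rail's end face at its +x end, 15 mm above its underside
- rail_end_b (a point): Centre of the rail's end face at its -x end, 15 mm above its underside
- bay: The bay: a fixed three-sided black fence screwed to the bench, open towards the robot; bare bench inside. Fence 30 mm high and 12 mm thick. Inside 270 mm wide (y from -135 to +135 mm) and 85 mm deep (x from 0 at the mouth to 85 mm at the inner face of the back fence). Origin at bench height in the middle of the mouth; x points into the bay (away from the robot), y along the mouth to the left, z up.
- post: Fixed upright round steel post, 20 mm diameter, 58 mm tall, standing in the bay's mouth left of its middle. It leaves a clear gap to the right side fence that is 25 to 50 mm shorter than the rail; the gap to the left side fence is about 80 to 105 mm. Origin: its centre at bench height.
- reagent_bottle: Bystander: clear glass bottle with a paper label and a blue screw cap, 52 mm diameter, 85 mm tall, upright left of the bay. Origin: a point on its axis, at the bench when upright. Leave it where it is.
- objective: Bystander: small steel microscope objective standing upright, 34 mm diameter, 50 mm tall, just left of the bay. Origin: a point on its axis, at the bench when upright. Leave it where it is.
- dish: Bystander: clear open dish, 90 mm diameter, 16 mm tall, beyond the bay's back fence. Origin: a point on its axis, at the bench when upright. Leave it where it is.
- slide_box: Bystander: closed slide box 85 x 60 x 32 mm, right of the bay's mouth. Origin: in the thing, at its underside. Leave it where it is.
- screwdriver: Bystander: screwdriver 170 mm long lying on the bench at the right. Origin: in the thing, at its underside. Leave it where it is.
- flask: Bystander: clear flat culture flask 75 x 45 x 25 mm with a screw cap, lying at the left nearer the robot. Origin: in the thing, at its underside. Leave it where it is.
- jar: Bystander: small glass jar, 48 mm diameter, 55 mm tall, beyond the bay to the right. Origin: a point on its axis, at the bench when upright. Leave it where it is.
There are look-alikes about, which are no part of the job. What is shaped like the rail but blue or pink is not meant.

How it is judged:
By the outcome, as a careful person would: the job done as asked, in the order asked, and still so for the second after the job is handed in, with the robot touching nothing.
It also fails if it takes over 58 s, if anything falls off the work surface, if the arm or the gripper's body presses on something with over 40 N, if the wrist force passes 120 N, or if a joint passes its speed limit or range.

## Working session

There is one attempt and no reset: what is moved stays moved. The work goes in short steps, Python scripts to look and compute and a tool call to move; the robot and the scene stay as the last step left them, time stands still between calls to the robot, and variables do not carry over. Pictures are saved under pics/ and viewed, about 8 in all and at most 12, crops included, and the job is handed in when it is done.

Besides the shell and the picture viewer there is one more tool, called after "Call:" by a JSON object that holds its "fn" and its "kwargs", one argument or row to a line. carry_out: Moves the arm, as the interface text tells. Its arguments: {"type":"object","properties":{"deltas":{"type":"array"}},"required":["deltas"]}

```bash
mkdir -p pics
cat > h.py <<'E'
import numpy as np, cv2
from rig import robot
def shot(cam,name):
    d=robot.get_image(cam); cv2.imwrite(f'pics/{name}.png',d['image'])
    np.save(f'pics/{name}.npy',{k:d[k] for k in d if k!='image'},allow_pickle=True); return d
def KRt(d):
    f=192/np.tan(np.radians(d['vfov'])/2)
    K=np.array([[f,0,d['cx']],[0,f,d['cy']],[0,0,1]]); R=cv2.Rodrigues(np.array(d['rvec'],float))[0]
    return K,R,np.array(d['tvec'],float).ravel()
def w(name,u,v,z):
    d=np.load(f'pics/{name}.npy',allow_pickle=True).item(); K,R,t=KRt(d)
    r=R.T@np.linalg.solve(K,[u,v,1]); c=-R.T@t
    return c+r*(z-c[2])/r[2]
def px(name,p):
    d=np.load(f'pics/{name}.npy',allow_pickle=True).item(); K,R,t=KRt(d)
    q=K@(R@np.array(p)+t); return q[:2]/q[2]
E
python3 - <<'E'
from h import *
a=shot('scene','s0')['image'];b=shot('side','d0')['image']
cv2.imwrite('pics/s0b.png',cv2.resize(a,(800,600),interpolation=3));cv2.imwrite('pics/d0b.png',cv2.resize(b,(800,600),interpolation=3))
o=robot.get_obs();print(o)
E
```

```text
{'time': 0.1, 'qpos': array([ 1.18001475e+00,  2.76493376e-01,  1.50594383e+00, -9.37748339e-06,
        1.36070136e+00, -1.21013443e-01]), 'joint_vel': array([-0.00032199, -0.00060998, -0.00287624,  0.00063848,  0.00103419,
        0.00126121]), 'joint_torque': array([ 3.20516949e-03, -4.05454159e+01, -2.37780029e+01,  7.01745576e-02,
        2.99403083e-02, -2.42280572e-05]), 'ee_pos': array([0.15307305, 0.55374993, 0.20473811]), 'eef_rot': array([ 3.94379573e-04,  7.95771737e-01,  6.05596189e-01, -6.64792105e-04]), 'ft_force': array([-0.11564883,  0.1606439 ,  0.15803087]), 'moment': array([ 0.04585008, -0.03321647, -0.0296962 ]), 'grip_width': 0.09404135344340642}
```

View pics/s0b.png

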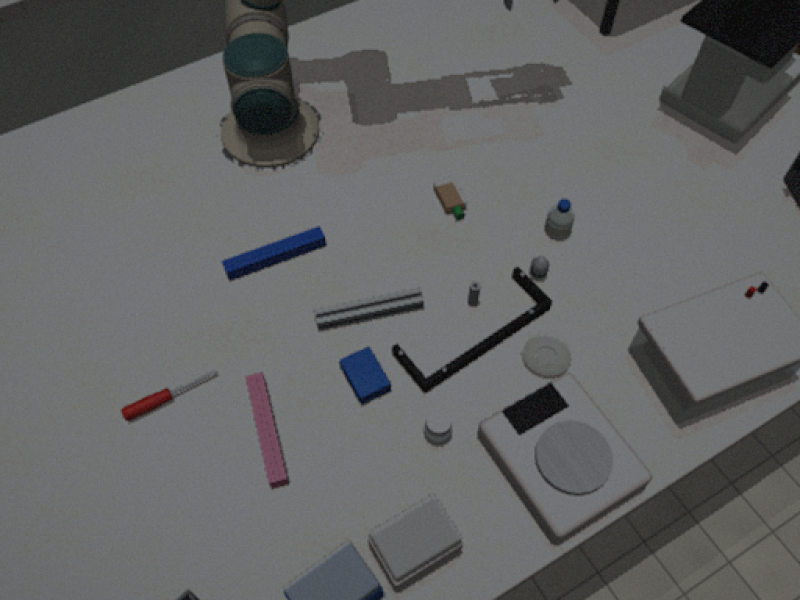

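View pics/d0b.png

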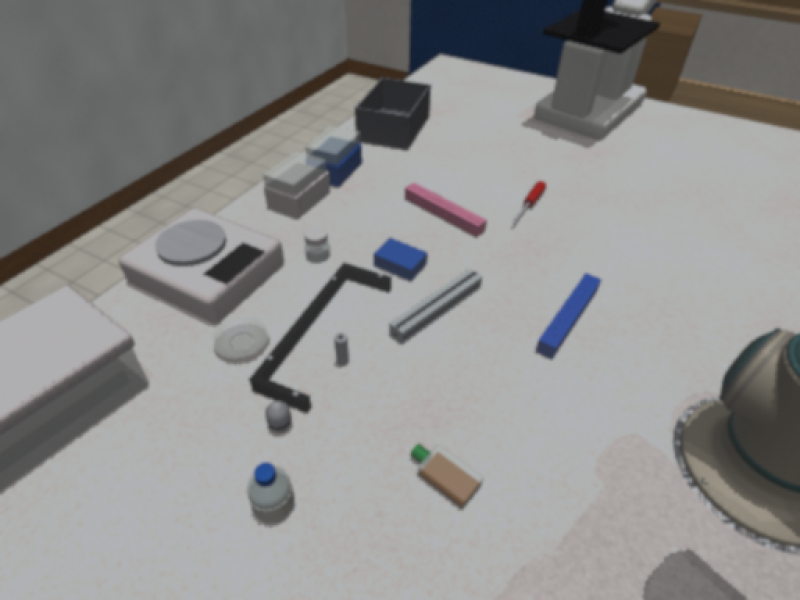

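The scene view (800 px) shows the rail at (370,307), the bay corners at (427,385) and (548,303), and the post at (474,293). The objective is at (540,266) and the slide box at (365,374). The side view agrees. Next I'll enlarge crops of both.

Run:
```python
from h import *
def crop(n,x,y,W,H,s):
    a=cv2.imread(f'pics/{n}.png')[y:y+H,x:x+W]; a=cv2.resize(a,None,fx=s,fy=s,interpolation=2)
    for i in range(0,W,20): cv2.putText(a,str(x+i),(i*s,8),0,.3,(0,0,255));cv2.line(a,(i*s,10),(i*s,14),(0,0,255))
    for i in range(0,H,20): cv2.putText(a,str(y+i),(0,i*s+4),0,.3,(0,0,255));cv2.line(a,(20,i*s),(25,i*s),(0,0,255))
    return a
cv2.imwrite('pics/c1.png',crop('s0',195,150,160,110,5))
cv2.imwrite('pics/c2.png',crop('d0',155,160,160,115,5))
```

```text
(no output)
```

View pics/c1.png

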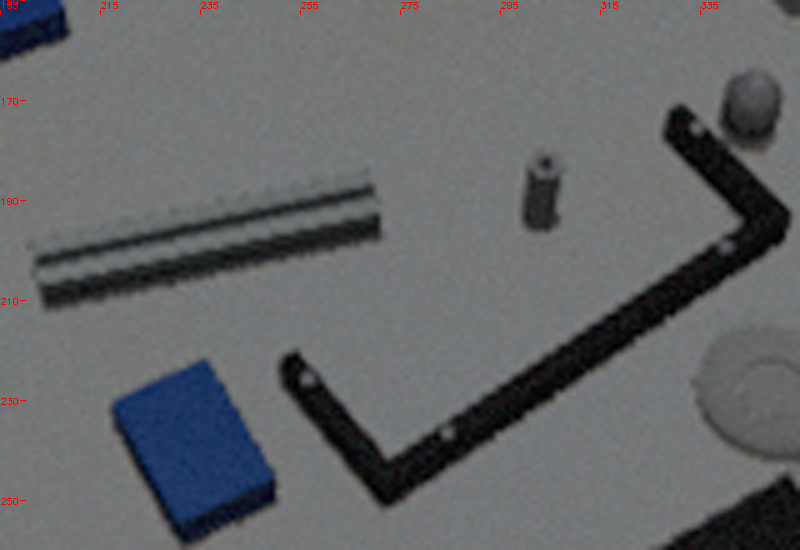

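View pics/c2.png

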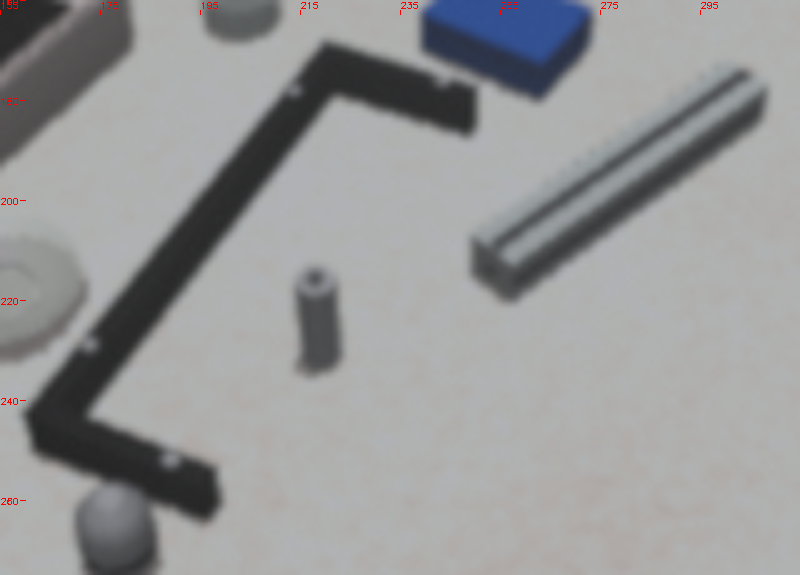

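c1 (scene) shows the rail's top ends at about (35,245) and (375,172), the post top at (545,160), and the fence back corners at (388,503) and (788,215). c2 (side) shows the rail's near end at (473–513, 238–302), the post top at (317,273), and the fence inner bottom corners at (88,415) and (335,93).

Run:
```python
from h import *
np.set_printoptions(precision=4,suppress=True)
S=lambda n,X,Y,z:w('s0' if n=='s' else 'd0',(195 if n=='s' else 155)+X/5-.4,(150 if n=='s' else 160)+Y/5-.4,z)
for n in ('s0','d0'):
    d=np.load(f'pics/{n}.npy',allow_pickle=True).item();K,R,t=KRt(d);print(n,-R.T@t,K[0,0])
for l,a in {'innR bot':('d',335,93,0),'innL bot':('d',88,415,0),'outR top':('d',325,42,.03),'outL top':('d',28,412,.03),
'tipR top':('d',476,88,.03),'tipR bot':('d',474,137,0),'tipL top':('d',217,466,.03),'tipL bot':('d',210,523,0),
's outR bot':('s',388,505,0),'s outL bot':('s',785,240,0),'s outL top':('s',790,213,.03),'s tipR top':('s',291,350,.03),'s tipL top':('s',681,103,.03),
'postT d':('d',317,273,.058),'postT s':('s',545,160,.058),'postB s':('s',540,224,0),'postB d':('d',321,368,0),
'rail nearL t':('d',473,238,.03),'nearR t':('d',513,262,.03),'nearR b':('d',511,302,0),'farR t':('d',768,85,.03),'farL t':('d',728,64,.03),'farRb':('d',765,122,0),
's A1 t':('s',35,240,.03),'s A2 t':('s',42,287,.03),'A2b':('s',45,309,0),'s B1 t':('s',372,170,.03),'B2t':('s',381,213,.03),'B2b':('s',380,239,0)}.items(): print(l,S(*a))
```

```text
s0 [ 1.1905 -0.3788  1.2157] 491.1312474492794
d0 [0.254  0.5791 0.6744] 350.14745913404494
innR bot [ 0.6997 -0.0357  0.    ]
innL bot [0.6747 0.2176 0.    ]
outR top [ 0.7087 -0.0421  0.03  ]
outL top [0.6808 0.246  0.03  ]
tipR top [ 0.6146 -0.051   0.03  ]
tipR bot [ 0.6117 -0.0437  0.    ]
tipL top [0.588  0.2275 0.03  ]
tipL bot [0.5876 0.2384 0.    ]
s outR bot [ 0.7082 -0.043  -0.    ]
s outL bot [ 0.6825  0.2452 -0.    ]
s outL top [0.6819 0.2432 0.03  ]
s tipR top [ 0.6121 -0.0473  0.03  ]
s tipL top [0.587  0.2346 0.03  ]
postT d [0.5983 0.1287 0.058 ]
postT s [0.5938 0.1312 0.058 ]
postB s [0.5998 0.1291 0.    ]
postB d [0.5939 0.138  0.    ]
rail nearL t [0.5589 0.049  0.03  ]
nearR t [0.5333 0.0533 0.03  ]
nearR b [0.5338 0.0536 0.    ]
farR t [ 0.4751 -0.1347  0.03  ]
farL t [ 0.5017 -0.1399  0.03  ]
farRb [ 0.4744 -0.1375  0.    ]
s A1 t [ 0.4754 -0.1356  0.03  ]
s A2 t [ 0.505  -0.1466  0.03  ]
A2b [ 0.5016 -0.1461  0.    ]
s B1 t [0.5336 0.0539 0.03  ]
B2t [0.5613 0.0428 0.03  ]
B2b [0.5604 0.0435 0.    ]
```

The two cameras agree within about 5 mm. The bay outline comes out near 289 mm wide (294 expected), and the post gap is about 36 mm shorter than the rail, as specified. Next I'll locate the obstacles and plan in the bay frame.

```bash
cat >> h.py <<'E'
O=np.array([.5984,.0924]); YAW=np.radians(5.35)
ex=np.array([np.cos(YAW),np.sin(YAW)]); ey=np.array([-ex[1],ex[0]])
tob=lambda p:np.array([(np.array(p)[:2]-O)@ex,(np.array(p)[:2]-O)@ey])
tow=lambda b:O+b[0]*ex+b[1]*ey
def go(bx,by,z,ang):   # target TCP in bay frame; ang = tool x direction in the bay frame, deg
    from scipy.spatial.transform import Rotation as Ro
    o=robot.get_obs(); q=o['eef_rot']; R=Ro.from_quat(q[[1,2,3,0]]).as_matrix()
    cur=np.degrees(np.arctan2(R[1,0],R[0,0])); d=np.append(tow([bx,by]),z)-o['ee_pos']
    s=R.T@d/.03; turn=-((ang+np.degrees(YAW)-cur+180)%360-180)/5
    print('now bay',tob(o['ee_pos']).round(4),'z',o['ee_pos'][2].round(4),'ang',round(cur-np.degrees(YAW),1),'| total shift units',s.round(2),'turn z units',round(turn,2),'t',o['time'],'F',o['ft_force'].round(1))
E
python3 - <<'E'
from h import *
np.set_printoptions(precision=4,suppress=True)
S=lambda X,Y,z:w('s0',195+X/5-.4,150+Y/5-.4,z)
print('box',[tob(S(X,Y,.032)) for X,Y in((115,405),(205,362),(275,480),(183,525))])
print('blue',[tob(w('s0',x/1.5625,y/1.5625,.03)) for x,y in((223,262),(321,230),(326,245),(230,277))])
print('post',tob([.597,.131]),'rail',[tob(p) for p in((.5335,.0537),(.560,.046),(.475,-.135),(.5035,-.1425))])
b=tob([.467,-.029]);print(b);go(*b,.2,67.9)
E
```

```text
box [array([-0.0276, -0.2386]), array([-0.0204, -0.1837]), array([ 0.0609, -0.1949]), array([ 0.0535, -0.2496])]
blue [array([-0.3349, -0.2992]), array([-0.2886, -0.1079]), array([-0.2525, -0.12  ]), array([-0.297 , -0.3056])]
post [0.0022 0.0386] rail [array([-0.0682, -0.0325]), array([-0.0426, -0.0426]), array([-0.1441, -0.2149]), array([-0.1164, -0.225 ])]
[-0.1421 -0.1086]
now bay [-0.4004  0.5009] z 0.2047 ang 69.2 | total shift units [-15.93  15.26   0.18] turn z units 0.26 t 0.1 F [-0.1  0.2  0.2]
```

Call:
{"fn": "carry_out", "kwargs": {
  "deltas": [
    [-0.9, 0.85, 0, 0, 0, 0.1, 0],
    [-0.9, 0.85, 0, 0, 0, 0.1, 0],
    [-0.9, 0.85, 0, 0, 0, 0.1, 0],
    [-0.9, 0.85, 0, 0, 0, 0, 0],
    [-0.9, 0.85, 0, 0, 0, 0, 0]
  ]
}}

```text
time: 0.6
ee_pos: [0.2378, 0.3872, 0.2051]
eef_rot: [0.0, 0.803, 0.595, -0.0]
ft_force: [0.8, 0.9, -0.9]
grip_width: 0.0941
```

Call:
{"fn": "carry_out", "kwargs": {
  "deltas": [
    [-0.9, 0.85, 0, 0, 0, 0, 0],
    [-0.9, 0.85, 0, 0, 0, 0, 0],
    [-0.9, 0.85, 0, 0, 0, 0, 0],
    [-0.9, 0.85, 0, 0, 0, 0, 0],
    [-0.9, 0.85, 0, 0, 0, 0, 0]
  ]
}}

```text
time: 1.1
ee_pos: [0.3203, 0.221, 0.2053]
eef_rot: [-0.0, 0.804, 0.595, -0.0]
ft_force: [0.7, 0.9, 0.0]
grip_width: 0.0937
```

Call:
{"fn": "carry_out", "kwargs": {
  "deltas": [
    [-0.9, 0.85, 0, 0, 0, 0, 0],
    [-0.9, 0.85, 0, 0, 0, 0, 0],
    [-0.9, 0.85, 0, 0, 0, 0, 0],
    [-0.9, 0.85, 0, 0, 0, 0, 0],
    [-0.9, 0.85, 0, 0, 0, 0, 0]
  ]
}}

```text
time: 1.6
ee_pos: [0.4029, 0.0547, 0.2053]
eef_rot: [-0.0, 0.804, 0.595, 0.0]
ft_force: [0.4, 1.0, -0.3]
grip_width: 0.0939
```

```bash
python3 -c "
from h import *
go(-.1421,-.1086,.012,67.9)"
```

```text
now bay [-0.1982 -0.0193] z 0.2053 ang 67.7 | total shift units [-2.04  2.86  6.44] turn z units -0.05 t 1.6 F [ 0.4  1.  -0.3]
```

Call:
{"fn": "carry_out", "kwargs": {
  "deltas": [
    [-0.8, 0.9, 0.2, 0, 0, 0, 0],
    [-0.8, 0.9, 0.6, 0, 0, 0, 0],
    [-0.4, 0.7, 0.9, 0, 0, 0, 0],
    [0, 0, 1, 0, 0, 0, 0],
    [0, 0, 1, 0, 0, 0, 0]
  ]
}}

```text
time: 2.1
ee_pos: [0.4573, -0.024, 0.0931]
eef_rot: [-0.0, 0.804, 0.594, 0.0]
ft_force: [0.1, 0.0, -0.2]
grip_width: 0.094
```

Call:
{"fn": "carry_out", "kwargs": {
  "deltas": [
    [0, 0, 1, 0, 0, 0, 0],
    [0, 0, 1, 0, 0, 0, 0],
    [0, 0, 0.7, 0, 0, 0, 0],
    [0, 0, 0, 0, 0, 0, 0]
  ]
}}

```text
time: 2.5
ee_pos: [0.4542, -0.0226, 0.0109]
eef_rot: [-0.003, 0.804, 0.595, -0.002]
ft_force: [-1.1, 0.1, -1.2]
grip_width: 0.094
```

```bash
python3 -c "
from h import *
go(-.1421,-.1086,.012,67.9)
d=shot('scene','s1');a=d['image'][130:270,170:380];cv2.imwrite('pics/s1c.png',cv2.resize(a,None,fx=3,fy=3,interpolation=2))"
```

```text
now bay [-0.1543 -0.101 ] z 0.0109 ang 67.7 | total shift units [-0.08  0.47 -0.04] turn z units -0.04 t 2.5 F [-1.1  0.1 -1.2]
```

View pics/s1c.png

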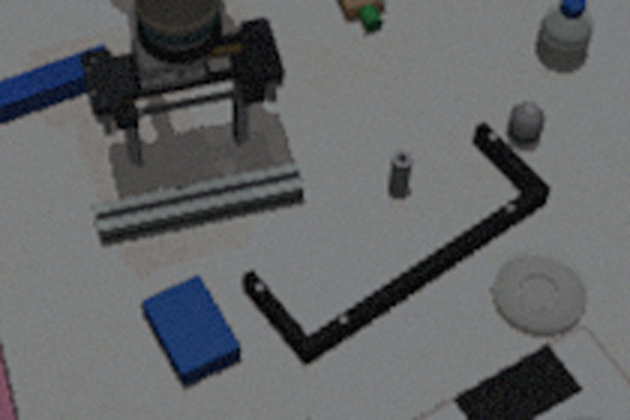

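The fingers straddle the middle of the rail's near face with about 44 mm of clearance. I'll push with both fingertips.

Call:
{"fn": "carry_out", "kwargs": {
  "deltas": [
    [0, 0.4, 0, 0, 0, 0, 0],
    [0, 0.4, 0, 0, 0, 0, 0],
    [0, 0.3, 0, 0, 0, 0, 0],
    [0, 0.2, 0, 0, 0, 0, 0],
    [0, 0.2, 0, 0, 0, 0, 0]
  ]
}}

```text
time: 3.05
ee_pos: [0.4989, -0.0359, 0.0136]
eef_rot: [-0.001, 0.804, 0.595, -0.001]
ft_force: [-4.3, 0.6, 3.3]
grip_width: 0.0938
```

Call:
{"fn": "carry_out", "kwargs": {
  "deltas": [
    [0.05, 0.3, 0, 0, 0, 0, 0],
    [0.1, 0.4, 0, 0, 0, 0, 0],
    [0.1, 0.4, 0, 0, 0, 0, 0],
    [0.1, 0.3, 0, 0, 0, 0, 0],
    [0, 0.1, 0, 0, 0, 0, 0]
  ]
}}

```text
time: 3.55
ee_pos: [0.5482, -0.0392, 0.0134]
eef_rot: [0.0, 0.804, 0.595, 0.001]
ft_force: [-1.5, 1.5, 1.7]
grip_width: 0.0941
```

```bash
cat >> h.py <<'E'
def view(cam,n,x,y,W,H,s):
    a=shot(cam,n)['image'][y:y+H,x:x+W]; a=cv2.resize(a,None,fx=s,fy=s,interpolation=2); cv2.imwrite(f'pics/{n}c.png',a)
E
python3 -c "
from h import *
go(-.1421,-.1086,.012,67.9)
view('side','d2',155,150,160,115,5)"
```

```text
now bay [-0.0623 -0.1264] z 0.0134 ang 67.7 | total shift units [-0.46 -2.69  0.04] turn z units -0.04 t 3.55 F [-1.5  1.5  1.7]
```

View pics/d2c.png

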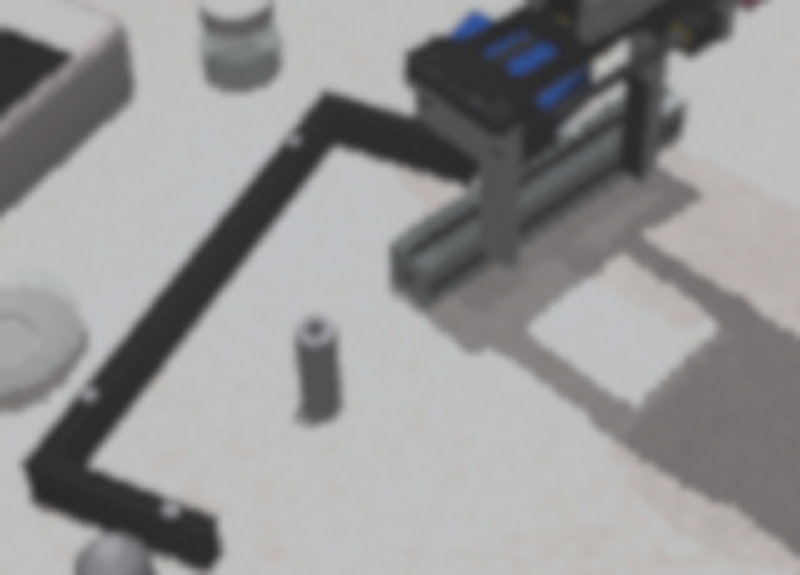

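The rail moved squarely. Its left end face is at crop (390–428, 245–305) and its far top corner at about (685,98).

```bash
python3 -c "
from h import *
for X,Y,z in((390,245,.03),(428,270,.03),(426,306,0),(685,98,.03)): print(tob(w('d2',155+X/5-.4,150+Y/5-.4,z)).round(4))"
```

```text
[ 0.0086 -0.0496]
[-0.0172 -0.0415]
[-0.0146 -0.0434]
[-0.0911 -0.2253]
```

Call:
{"fn": "carry_out", "kwargs": {
  "deltas": [
    [0, 0.15, 0, 0, 0, 0, 0],
    [0, 0.2, 0, 0, 0, 0, 0],
    [0, -0.4, 0, 0, 0, 0, 0],
    [0, -0.7, -0.5, 0, 0, 0, 0.5],
    [0, 0, -1, 0, 0, 0, 1]
  ]
}}

```text
time: 4.1
ee_pos: [0.5193, -0.0316, 0.0566]
eef_rot: [-0.003, 0.804, 0.595, -0.003]
ft_force: [0.2, -0.5, -0.2]
grip_width: 0.0813
```

```bash
python3 -c "
from h import *
print(robot.get_obs()['qpos'].round(2))
go(-.070-.04*.3827,-.235-.04*.924,.06,-22.5)"
```

```text
[-0.19  0.33  1.84  0.    0.98 -1.47]
now bay [-0.0903 -0.1161] z 0.0566 ang 67.7 | total shift units [-4.74  2.13 -0.13] turn z units 18.04 t 4.1 F [ 0.2 -0.5 -0.2]
```

Call:
{"fn": "carry_out", "kwargs": {
  "deltas": [
    [-1, 0, 0, 0, 0, 0, 1],
    [-1, 0.1, 0, 0, 0, 0, 1],
    [-1, 0.6, 0, 0, 0, 0, 1],
    [-1, 0.7, 0, 0, 0, 0, 1],
    [-0.8, 0.7, 0, 0, 0, 0, 1]
  ]
}}

```text
time: 4.6
ee_pos: [0.543, -0.1908, 0.059]
eef_rot: [0.001, 0.804, 0.595, 0.0]
ft_force: [0.7, 0.7, -0.1]
grip_width: 0.0416
```

Call:
{"fn": "carry_out", "kwargs": {
  "deltas": [
    [0, 0, 0, 0, 0, 1, 1],
    [0, 0, 0, 0, 0, 1, 1],
    [0, 0, 0, 0, 0, 1, 1],
    [0, 0, 0, 0, 0, 1, 1],
    [0, 0, 0, 0, 0, 1, 1]
  ]
}}

```text
time: 5.1
ee_pos: [0.5429, -0.1891, 0.0586]
eef_rot: [0.001, 0.914, 0.405, 0.001]
ft_force: [-0.1, 0.1, -0.1]
grip_width: 0.0021
```

Call:
{"fn": "carry_out", "kwargs": {
  "deltas": [
    [0, 0, 0, 0, 0, 1, 1],
    [0, 0, 0, 0, 0, 1, 1],
    [0, 0, 0, 0, 0, 1, 1],
    [0, 0, 0, 0, 0, 1, 1],
    [0, 0, 0, 0, 0, 1, 1]
  ]
}}

```text
time: 5.6
ee_pos: [0.5429, -0.189, 0.0586]
eef_rot: [0.001, 0.98, 0.198, 0.001]
ft_force: [0.2, 0.2, -0.1]
grip_width: 0.0005
```

Call:
{"fn": "carry_out", "kwargs": {
  "deltas": [
    [0, 0, 0, 0, 0, 1, 1],
    [0, 0, 0, 0, 0, 1, 1],
    [0, 0, 0, 0, 0, 1, 1],
    [0, 0, 0, 0, 0, 1, 1],
    [0, 0, 0, 0, 0, 1, 1]
  ]
}}

```text
time: 6.1
ee_pos: [0.5429, -0.189, 0.0587]
eef_rot: [0.0, 1.0, -0.019, 0.001]
ft_force: [0.6, -0.5, 0.2]
grip_width: 0.0003
```

Call:
{"fn": "carry_out", "kwargs": {
  "deltas": [
    [0, 0, 0, 0, 0, 1, 1],
    [0, 0, 0, 0, 0, 1, 1],
    [0, 0, 0, 0, 0, 1, 1],
    [0, 0, 0, 0, 0, 0, 1]
  ]
}}

```text
time: 6.5
ee_pos: [0.5428, -0.1889, 0.0586]
eef_rot: [0.0, 0.989, -0.147, 0.001]
ft_force: [0.2, 0.0, -0.8]
grip_width: 0.0006
```

```bash
python3 -c "
from h import *
go(-.070-.04*.3827,-.235-.04*.924,.012,-22.5)
print(robot.get_obs()['grip_width'])
view('scene','s3',170,130,180,130,4)"
```

```text
now bay [-0.0815 -0.2749] z 0.0586 ang -22.3 | total shift units [-0.16 -0.04  1.55] turn z units 0.04 t 6.5 F [ 0.2  0.  -0.8]
0.0006031437396474731
```

View pics/s3c.png

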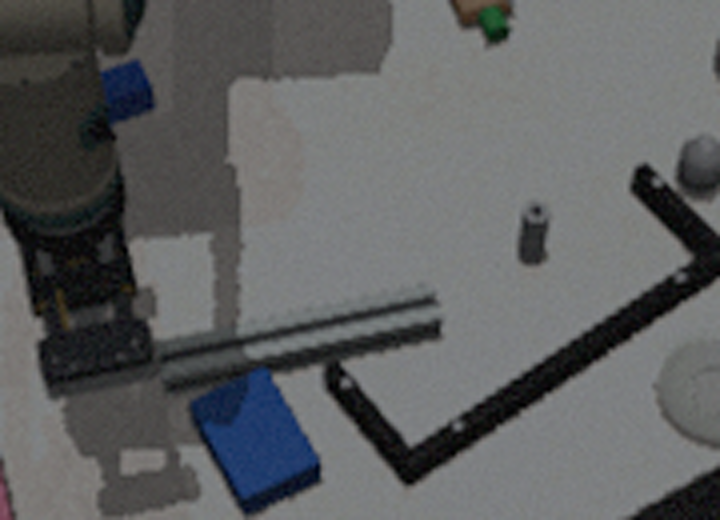

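The rail lies clear of the slide box and the fence tip. Its left end is at crop (437–441, 287–338) and its right back-bottom corner at (168,390).

```bash
python3 -c "
from h import *
for X,Y,z in((436,286,.03),(441,319,.03),(440,338,0),(168,390,0),(160,342,.03)): print(tob(w('s3',170+X/4-.4,130+Y/4-.4,z)).round(4))"
```

```text
[-0.0046 -0.0462]
[ 0.0189 -0.06  ]
[ 0.0176 -0.0584]
[-0.0623 -0.2382]
[-0.0823 -0.2288]
```

Call:
{"fn": "carry_out", "kwargs": {
  "deltas": [
    [-0.4, 0, 0.4, 0, 0, 0.3, 1],
    [0, 0, 0.8, 0, 0, 0, 1],
    [0, 0, 0.3, 0, 0, 0, 1],
    [0, -0.3, 0, 0, 0, 0, 1],
    [0, -0.4, 0, 0, 0, 0, 1]
  ]
}}

```text
time: 7.05
ee_pos: [0.5388, -0.1653, 0.0138]
eef_rot: [0.0, 0.987, -0.161, 0.0]
ft_force: [0.9, 0.3, -0.1]
grip_width: 0.0004
```

```bash
python3 -c "
from h import *
c=np.array([-.0763,-.2338]);u=np.array([.407,.914]);go(*(c-u*.008),.012,-24)"
```

```text
now bay [-0.0834 -0.251 ] z 0.0138 ang -23.8 | total shift units [-0.02 -0.35  0.06] turn z units 0.03 t 7.05 F [ 0.9  0.3 -0.1]
```

Call:
{"fn": "carry_out", "kwargs": {
  "deltas": [
    [0, -0.2, 0, 0, 0, 0, 1],
    [0, -0.2, 0, 0, 0, 0, 1],
    [0, -0.3, 0, 0, 0, 0, 1],
    [0, -0.3, 0, 0, 0, 0, 1],
    [0, -0.3, 0, 0, 0, 0, 1]
  ]
}}

```text
time: 7.55
ee_pos: [0.551, -0.1283, 0.014]
eef_rot: [0.0, 0.987, -0.16, 0.001]
ft_force: [-0.8, -3.1, 3.2]
grip_width: 0.0004
```

Call:
{"fn": "carry_out", "kwargs": {
  "deltas": [
    [0, -0.3, 0, 0, 0, 0, 1],
    [0, -0.3, 0, 0, 0, 0, 1],
    [0, -0.3, 0, 0, 0, 0, 1],
    [0, -0.2, 0, 0, 0, 0, 1],
    [0, -0.1, 0, 0, 0, 0, 1]
  ]
}}

```text
time: 8.05
ee_pos: [0.5619, -0.0936, 0.0134]
eef_rot: [-0.0, 0.987, -0.16, -0.0]
ft_force: [-1.7, -2.8, 2.7]
grip_width: 0.0005
```

```bash
python3 -c "
from h import *
go(-.0356,-.1424,.012,-24)
view('scene','s4',195,140,160,110,5)"
```

```text
now bay [-0.0537 -0.1818] z 0.0134 ang -23.8 | total shift units [ 0.02 -1.44  0.05] turn z units 0.05 t 8.05 F [-1.7 -2.8  2.7]
```

View pics/s4c.png

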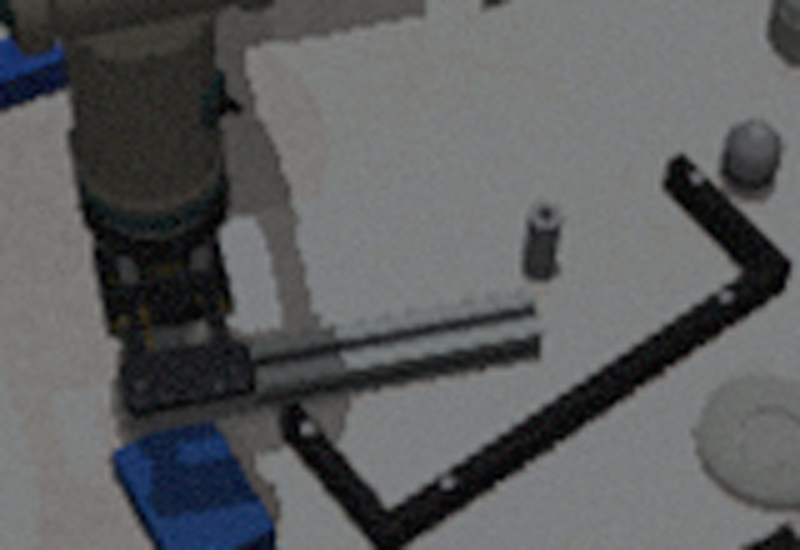

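The left end is passing right of the post and behind it: left end at crop (533–541, 294–358), post foot at (540,278).

```bash
python3 -c "
from h import *
for X,Y,z in((533,294,.03),(541,337,.03),(540,358,0),(262,402,0)): print(tob(w('s4',195+X/5-.4,140+Y/5-.4,z)).round(4))"
```

```text
[0.0263 0.0109]
[ 0.0511 -0.0034]
[0.0491 0.0005]
[-0.0219 -0.1447]
```

Call:
{"fn": "carry_out", "kwargs": {
  "deltas": [
    [0, -0.3, 0, 0, 0, 0, 1],
    [0, -0.3, 0, 0, 0, 0, 1],
    [0, -0.3, 0, 0, 0, 0, 1],
    [0, -0.3, 0, 0, 0, 0, 1],
    [0, -0.3, 0, 0, 0, 0, 1]
  ]
}}

```text
time: 8.6
ee_pos: [0.5761, -0.0507, 0.0133]
eef_rot: [-0.0, 0.987, -0.16, -0.0]
ft_force: [-1.3, -3.2, 0.8]
grip_width: 0.0004
```

Call:
{"fn": "carry_out", "kwargs": {
  "deltas": [
    [0, -0.3, 0, 0, 0, 0, 1],
    [0, -0.2, 0, 0, 0, 0, 1],
    [0, -0.2, 0, 0, 0, 0, 1],
    [0, -0.2, 0, 0, 0, 0, 1],
    [0, -0.1, 0, 0, 0, 0, 1]
  ]
}}

```text
time: 9.1
ee_pos: [0.5856, -0.0225, 0.0133]
eef_rot: [-0.0, 0.987, -0.16, -0.0]
ft_force: [-0.6, -1.5, -0.2]
grip_width: 0.0006
```

```bash
python3 -c "
from h import *
go(-.0356,-.1424,.012,-24)
view('scene','s5',195,140,160,110,5)"
```

```text
now bay [-0.0235 -0.1132] z 0.0133 ang -23.8 | total shift units [0.02 1.05 0.04] turn z units 0.04 t 9.1 F [-0.6 -1.5 -0.2]
```

View pics/s5c.png

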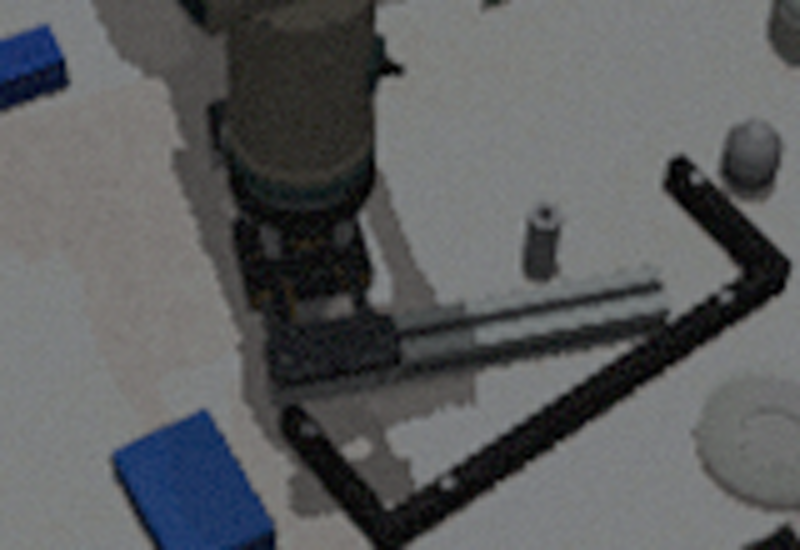

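The rail is behind the post, with its left-back corner at the back fence (crop (666,312)). I'll continue so that the corner slides left along the fence.

Call:
{"fn": "carry_out", "kwargs": {
  "deltas": [
    [0, -0.2, 0, 0, 0, 0, 1],
    [0, -0.2, 0, 0, 0, 0, 1],
    [0, -0.2, 0, 0, 0, 0, 1]
  ]
}}

```text
time: 9.45
ee_pos: [0.5912, -0.0057, 0.0133]
eef_rot: [-0.0, 0.987, -0.161, -0.0]
ft_force: [-0.6, -1.6, -0.2]
grip_width: 0.0001
```

Call:
{"fn": "carry_out", "kwargs": {
  "deltas": [
    [0, -0.2, 0, 0, 0, 0, 1],
    [0, -0.2, 0, 0, 0, 0, 1],
    [0, -0.2, 0, 0, 0, 0, 1],
    [0, -0.1, 0, 0, 0, 0, 1]
  ]
}}

```text
time: 9.85
ee_pos: [0.598, 0.0146, 0.0134]
eef_rot: [-0.0, 0.987, -0.16, -0.0]
ft_force: [-0.9, -1.7, -0.6]
grip_width: 0.0003
```

```bash
python3 -c "
from h import *
go(-.0356,-.1424,.012,-24)
view('side','d6',155,150,160,115,5)"
```

```text
now bay [-0.0076 -0.0774] z 0.0134 ang -23.8 | total shift units [0.02 2.36 0.05] turn z units 0.04 t 9.85 F [-0.9 -1.7 -0.6]
```

View pics/d6c.png

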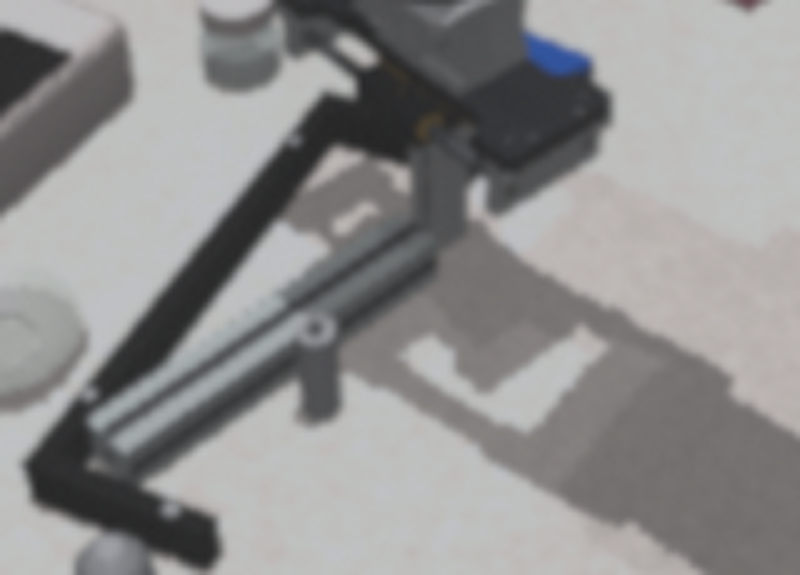

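The rail's left end is close to the left fence (crop (90–130, 425–475)) and the rail is behind the post. Next I'll go round to the robot side of the right end and swing it in.

Call:
{"fn": "carry_out", "kwargs": {
  "deltas": [
    [0, 0.7, 0, 0, 0, 0, 1],
    [-0.65, 0.15, 0, 0, 0, 0, 1],
    [-0.65, 0.15, 0, 0, 0, 0, 1],
    [-0.3, -0.7, 0, 0, 0, 0, 1],
    [-0.3, -0.7, 0, 0, 0, 0, 1]
  ]
}}

```text
time: 10.4
ee_pos: [0.5476, 0.0438, 0.0138]
eef_rot: [-0.001, 0.987, -0.162, 0.0]
ft_force: [0.2, -0.1, -0.9]
grip_width: 0.0006
```

```bash
python3 -c "
from h import *
for X,Y,z in((88,427,.03),(112,440,.03),(130,475,0),(436,265,0)): print(tob(w('d6',155+X/5-.4,150+Y/5-.4,z)).round(4))
go(.02,-.045,.012,-24)"
```

```text
[0.083  0.1166]
[0.0685 0.1185]
[0.0661 0.1143]
[-0.0064 -0.0726]
now bay [-0.0552 -0.0437] z 0.0138 ang -23.9 | total shift units [ 2.31 -0.98  0.06] turn z units 0.01 t 10.4 F [ 0.2 -0.1 -0.9]
```

Call:
{"fn": "carry_out", "kwargs": {
  "deltas": [
    [0.4, -0.17, 0, 0, 0, 0, 1],
    [0.35, -0.15, 0, 0, 0, 0, 1],
    [0.3, -0.13, 0, 0, 0, 0, 1],
    [0.3, -0.13, 0, 0, 0, 0, 1],
    [0.3, -0.13, 0, 0, 0, 0, 1]
  ]
}}

```text
time: 10.9
ee_pos: [0.6017, 0.0471, 0.0131]
eef_rot: [0.0, 0.987, -0.161, -0.001]
ft_force: [-2.0, -1.8, -0.3]
grip_width: 0.0005
```

Call:
{"fn": "carry_out", "kwargs": {
  "deltas": [
    [0.3, -0.13, 0, 0, 0, 0, 1],
    [0.3, -0.13, 0, 0, 0, 0, 1],
    [0.2, -0.09, 0, 0, 0, 0, 1]
  ]
}}

```text
time: 11.2
ee_pos: [0.6286, 0.05, 0.0133]
eef_rot: [-0.0, 0.987, -0.161, 0.0]
ft_force: [-0.7, -1.4, -0.1]
grip_width: 0.0005
```

```bash
python3 -c "
from h import *
go(.04,-.045,.012,-24)"
```

```text
now bay [ 0.0262 -0.045 ] z 0.0133 ang -23.8 | total shift units [ 0.42 -0.19  0.04] turn z units 0.04 t 11.2 F [-0.7 -1.4 -0.1]
```

Call:
{"fn": "carry_out", "kwargs": {
  "deltas": [
    [0.15, -0.07, 0, 0, 0, 0, 1],
    [0.12, -0.05, 0, 0, 0, 0, 1],
    [0.1, -0.04, 0, 0, 0, 0, 1]
  ]
}}

```text
time: 11.5
ee_pos: [0.6396, 0.0513, 0.0134]
eef_rot: [-0.0, 0.987, -0.16, -0.0]
ft_force: [-0.3, -0.0, 0.6]
grip_width: 0.0007
```

```bash
python3 -c "
from h import *
go(.04,-.045,.012,-24)"
```

```text
now bay [ 0.0371 -0.0447] z 0.0134 ang -23.8 | total shift units [ 0.09 -0.03  0.05] turn z units 0.04 t 11.5 F [-0.3 -0.   0.6]
```

Call:
{"fn": "carry_out", "kwargs": {
  "deltas": [
    [0.08, -0.04, 0, 0, 0, 0, 1],
    [0.08, -0.04, 0, 0, 0, 0, 1]
  ]
}}

```text
time: 11.7
ee_pos: [0.6432, 0.0518, 0.0133]
eef_rot: [0.0, 0.987, -0.16, -0.002]
ft_force: [-5.3, -1.9, 2.4]
grip_width: 0.0007
```

Call:
{"fn": "carry_out", "kwargs": {
  "deltas": [
    [0.06, -0.03, 0, 0, 0, 0, 1]
  ]
}}

```text
time: 11.8
ee_pos: [0.6433, 0.0519, 0.0132]
eef_rot: [0.001, 0.987, -0.16, -0.003]
ft_force: [-8.0, -2.8, 5.2]
grip_width: 0.0003
```

```bash
python3 -c "
from h import *
go(.04,-.045,.012,-24)
view('side','d7',155,150,160,115,5)"
```

```text
now bay [ 0.041  -0.0446] z 0.0132 ang -23.8 | total shift units [-0.02  0.03  0.04] turn z units 0.04 t 11.8 F [-8.  -2.8  5.2]
```

View pics/d7c.png

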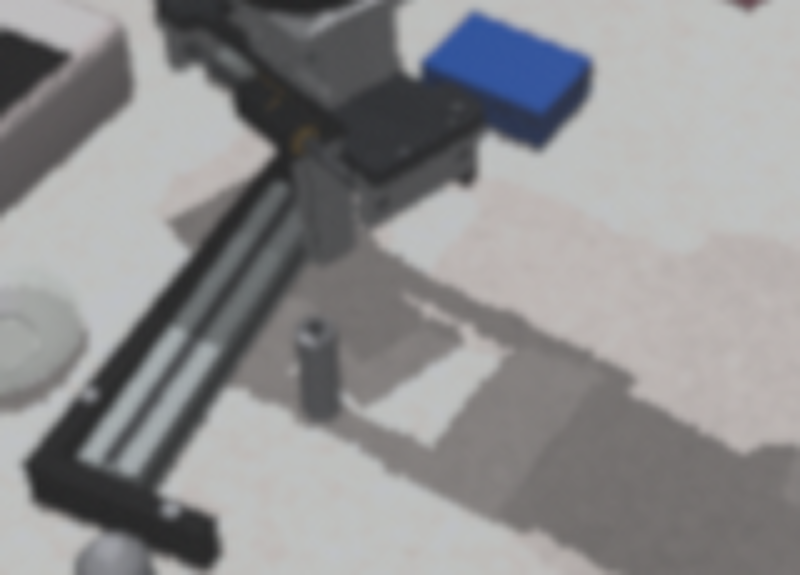

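The right end is hard against the back fence (8 N reaction). Next I'll lift over the post and push the left end from the robot side.

Call:
{"fn": "carry_out", "kwargs": {
  "deltas": [
    [-0.5, 0.2, 0, 0, 0, 0, 1],
    [-0.6, 0.28, -0.2, 0, 0, 0, 1],
    [0, 0, -1, 0, 0, 0, 1],
    [0, 0, -1, 0, 0, 0, 1],
    [0, 0, -0.8, 0, 0, 0, 1]
  ]
}}

```text
time: 12.35
ee_pos: [0.6121, 0.0493, 0.1056]
eef_rot: [-0.001, 0.987, -0.16, 0.002]
ft_force: [0.6, 0.5, 0.8]
grip_width: 0.0001
```

Call:
{"fn": "carry_out", "kwargs": {
  "deltas": [
    [-0.3, -0.85, 0, 0, 0, 0, 1],
    [-0.3, -0.85, 0, 0, 0, 0, 1],
    [-0.3, -0.85, 0, 0, 0, 0, 1],
    [-0.3, -0.85, 0, 0, 0, 0, 1],
    [-0.3, -0.85, 0, 0, 0, 0, 1]
  ]
}}

```text
time: 12.85
ee_pos: [0.6093, 0.1857, 0.104]
eef_rot: [-0.001, 0.987, -0.16, 0.001]
ft_force: [0.3, -0.7, 0.0]
grip_width: 0.0003
```

```bash
python3 -c "
from h import *
for X,Y,z in((80,455,.03),(120,473,.03),(150,490,0)): print(tob(w('d7',155+X/5-.4,150+Y/5-.4,z)).round(4))
go(.015,.09,.012,-24)"
```

```text
[0.0771 0.132 ]
[0.0547 0.1331]
[0.0527 0.1179]
now bay [0.0195 0.0919] z 0.104 ang -23.8 | total shift units [-0.12  0.12  3.07] turn z units 0.04 t 12.85 F [ 0.3 -0.7  0. ]
```

Call:
{"fn": "carry_out", "kwargs": {
  "deltas": [
    [-0.2, 0.1, 0.9, 0, 0, 0, 1],
    [0, 0, 1, 0, 0, 0, 1],
    [0, 0, 0.8, 0, 0, 0, 1],
    [0, 0, 0.3, 0, 0, 0, 1],
    [0.2, -0.09, 0, 0, 0, 0, 1]
  ]
}}

```text
time: 13.35
ee_pos: [0.6074, 0.1839, 0.0125]
eef_rot: [0.0, 0.987, -0.16, -0.001]
ft_force: [-0.7, -0.0, 0.6]
grip_width: 0.0006
```

Call:
{"fn": "carry_out", "kwargs": {
  "deltas": [
    [0.2, -0.09, 0, 0, 0, 0, 1],
    [0.15, -0.07, 0, 0, 0, 0, 1],
    [0.1, -0.04, 0, 0, 0, 0, 1],
    [0.1, -0.04, 0, 0, 0, 0, 1]
  ]
}}

```text
time: 13.75
ee_pos: [0.6262, 0.1856, 0.0143]
eef_rot: [-0.0, 0.987, -0.16, -0.0]
ft_force: [-2.2, 0.4, 1.8]
grip_width: 0.0005
```

```bash
python3 -c "
from h import *
go(.041,.0895,.012,-24)"
```

```text
now bay [0.0364 0.0902] z 0.0143 ang -23.8 | total shift units [ 0.15 -0.04  0.07] turn z units 0.04 t 13.75 F [-2.2  0.4  1.8]
```

Contact has begun and is still at sliding force, so I'll continue until the fence stops it.

Call:
{"fn": "carry_out", "kwargs": {
  "deltas": [
    [0.08, -0.04, 0, 0, 0, 0, 1],
    [0.08, -0.04, 0, 0, 0, 0, 1]
  ]
}}

```text
time: 13.95
ee_pos: [0.6314, 0.1863, 0.0137]
eef_rot: [0.0, 0.987, -0.16, -0.0]
ft_force: [-2.0, -0.1, 1.9]
grip_width: 0.0005
```

Call:
{"fn": "carry_out", "kwargs": {
  "deltas": [
    [0.06, -0.03, 0, 0, 0, 0, 1],
    [0.05, -0.02, 0, 0, 0, 0, 1]
  ]
}}

```text
time: 14.15
ee_pos: [0.6317, 0.1864, 0.0134]
eef_rot: [0.001, 0.987, -0.16, -0.004]
ft_force: [-9.6, 0.1, 8.0]
grip_width: 0.0008
```

```bash
python3 -c "
from h import *
go(.041,.0895,.012,-24)"
```

```text
now bay [0.0419 0.0905] z 0.0134 ang -23.8 | total shift units [-0.02  0.04  0.05] turn z units 0.04 t 14.15 F [-9.6  0.1  8. ]
```

Both ends stopped at the same bay x (41–42 mm). I'll re-check the right end with one more gentle push before handing in.

Call:
{"fn": "carry_out", "kwargs": {
  "deltas": [
    [-0.3, 0.13, 0, 0, 0, 0, 1],
    [-0.4, 0.17, -0.2, 0, 0, 0, 1],
    [0, 0, -1, 0, 0, 0, 1],
    [0, 0, -1, 0, 0, 0, 1],
    [0, 0, -0.8, 0, 0, 0, 1]
  ]
}}

```text
time: 14.65
ee_pos: [0.613, 0.1848, 0.1056]
eef_rot: [-0.0, 0.987, -0.16, 0.002]
ft_force: [-0.6, 0.4, -1.1]
grip_width: 0.0004
```

Call:
{"fn": "carry_out", "kwargs": {
  "deltas": [
    [0.36, 0.82, 0, 0, 0, 0, 1],
    [0.36, 0.82, 0, 0, 0, 0, 1],
    [0.36, 0.82, 0, 0, 0, 0, 1],
    [0.36, 0.82, 0, 0, 0, 0, 1],
    [0.36, 0.82, 0, 0, 0, 0, 1]
  ]
}}

```text
time: 15.15
ee_pos: [0.625, 0.05, 0.1041]
eef_rot: [-0.0, 0.987, -0.16, 0.001]
ft_force: [0.1, 0.2, -0.1]
grip_width: 0.0004
```

Call:
{"fn": "carry_out", "kwargs": {
  "deltas": [
    [-0.1, 0, 0.9, 0, 0, 0, 1],
    [0, 0, 1, 0, 0, 0, 1],
    [0, 0, 0.8, 0, 0, 0, 1],
    [0, 0, 0.3, 0, 0, 0, 1],
    [0, 0, 0, 0, 0, 0, 1]
  ]
}}

```text
time: 15.65
ee_pos: [0.6211, 0.052, 0.0126]
eef_rot: [0.0, 0.987, -0.16, -0.001]
ft_force: [-0.3, -0.5, -0.0]
grip_width: 0.0005
```

```bash
python3 -c "
from h import *
go(.041,-.045,.012,-24)"
```

```text
now bay [ 0.0188 -0.0423] z 0.0126 ang -23.8 | total shift units [ 0.71 -0.22  0.02] turn z units 0.04 t 15.65 F [-0.3 -0.5 -0. ]
```

Call:
{"fn": "carry_out", "kwargs": {
  "deltas": [
    [0.25, -0.1, 0, 0, 0, 0, 1],
    [0.2, -0.08, 0, 0, 0, 0, 1],
    [0.12, -0.05, 0, 0, 0, 0, 1],
    [0.08, -0.03, 0, 0, 0, 0, 1]
  ]
}}

```text
time: 16.05
ee_pos: [0.6435, 0.0532, 0.0143]
eef_rot: [0.0, 0.987, -0.16, 0.0]
ft_force: [-3.1, -0.7, 1.8]
grip_width: 0.0012
```

Call:
{"fn": "carry_out", "kwargs": {
  "deltas": [
    [0.05, -0.02, 0, 0, 0, 0, 1],
    [0.03, -0.01, 0, 0, 0, 0, 1]
  ]
}}

```text
time: 16.25
ee_pos: [0.6442, 0.0533, 0.0135]
eef_rot: [0.0, 0.987, -0.16, -0.001]
ft_force: [-5.0, 0.5, 3.6]
grip_width: 0.0003
```

```bash
python3 -c "
from h import *
go(.041,-.045,.012,-24)"
```

```text
now bay [ 0.042  -0.0432] z 0.0135 ang -23.8 | total shift units [-0.01  0.07  0.05] turn z units 0.04 t 16.25 F [-5.   0.5  3.6]
```

The right end is seated too, at TCP x 42 mm, the same as the left. I'll retreat clear and take the final look.

Call:
{"fn": "carry_out", "kwargs": {
  "deltas": [
    [-0.3, 0.13, 0, 0, 0, 0, 1],
    [-0.5, 0.2, 0, 0, 0, 0, 1],
    [0, 0, -1, 0, 0, 0, 1],
    [0, 0, -1, 0, 0, 0, 1],
    [0, 0, -1, 0, 0, 0, 1]
  ]
}}

```text
time: 16.75
ee_pos: [0.6194, 0.0515, 0.1042]
eef_rot: [-0.0, 0.987, -0.16, 0.0]
ft_force: [1.4, -0.6, 0.5]
grip_width: 0.0004
```

Call:
{"fn": "carry_out", "kwargs": {
  "deltas": [
    [-0.9, 0.1, -0.9, 0, 0, 0, 1],
    [-0.9, 0.1, -0.9, 0, 0, 0, 1],
    [-1, 0.1, -0.5, 0, 0, 0, 1],
    [-1, 0, 0, 0, 0, 0, 1],
    [-1, 0, 0, 0, 0, 0, 1]
  ]
}}

```text
time: 17.25
ee_pos: [0.4795, 0.0888, 0.1731]
eef_rot: [-0.001, 0.987, -0.161, 0.002]
ft_force: [-0.0, 0.7, -0.8]
grip_width: 0.0005
```

```bash
python3 -c "
from h import *
go(.041,-.045,.012,-24)
a=shot('scene','s8')['image'];b=shot('side','d8')['image']
r=lambda i,x,y:cv2.resize(i[y:y+115,x:x+160],None,fx=2.5,fy=2.5,interpolation=2)
r2=lambda i,x,y:cv2.resize(i[y:y+130,x:x+160],None,fx=5,fy=5,interpolation=2)[:300*2]
t=np.hstack([r(a,195,145),r(b,155,160)]);o=np.hstack([cv2.resize(i,(400,300)) for i in(a,b)])
cv2.imwrite('pics/fin.png',np.vstack([t,o]))"
```

```text
now bay [-0.1187  0.0075] z 0.1731 ang -23.8 | total shift units [ 5.56 -0.54  5.39] turn z units 0.03 t 17.25 F [-0.   0.7 -0.8]
```

View pics/fin.png

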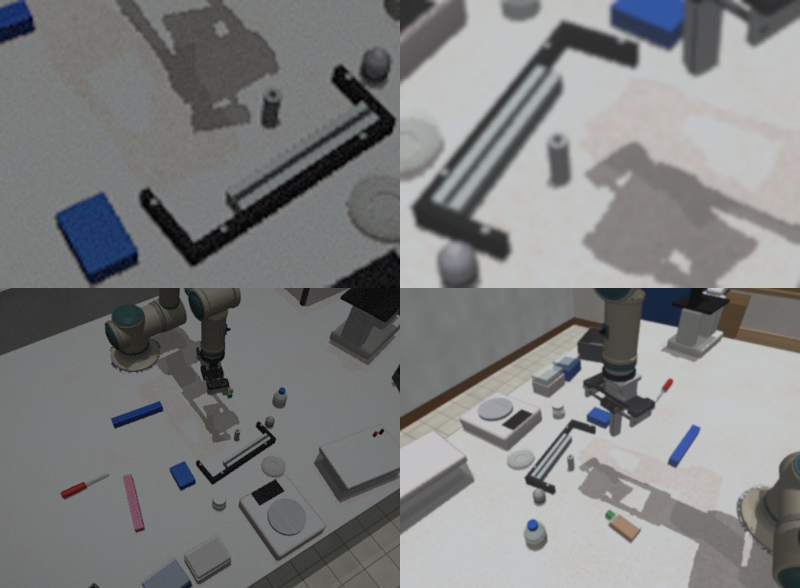

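Both views show the rail flat and parallel against the back fence, from (230,195) to (380,110) in the top-left panel. It lies behind the post at (270,108), and the other objects look unmoved.

```bash
python3 -c "
from rig import robot
print(robot.job_done())"
```

```text
the job is handed in; nothing more can be done
None
```

The rail now lies full length against the bay's back fence, behind the post, and the job is handed in. It was only pushed, flat on the bench.

- **Moves:**
  - Two open fingertips pushed its long face to line it up with the mouth.
  - A push on its right end slid it in at an angle behind the post.
  - The shut fingers then pressed the right end in, the left end in, and the right end once more as a check.
- **Seating:** Each end stopped against the fence with the tool at about 42 mm in the bay frame. The reaction was 5–10 N, against 2–3 N while sliding.
- **Final look:** Both cameras show the rail parallel to the fence with no visible gap. The arm was clear, and everything else looked to be where it started; I judged that by eye and did not measure it.
- **Limits:** The run took about 17 s of the 58 s allowed, and the highest force I read was about 13 N, at the ends of moves.
- **Disagreements:** The two cameras differed by up to about 5 mm, up to 9 mm for the foot of the post. The bay's outer width measured about 289 mm against 294 mm nominal, which did not affect the result.

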